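# Tune the welding unit by its rear-marked wheel and press test

## Robot

A 6-joint arm with a two-finger parallel gripper is mounted at the origin on the work surface. World frame = base frame: x ahead of the robot, y to its left, z up, the work surface at z = 0. Lengths are in m, angles in degrees, forces in N, time in s.
With the tool pointing down it reaches from about 0.375 to 0.9 m from the base axis. Payload 3.1 kg.
Tool frame: the origin (TCP) lies midway between the tips of the shut fingers; the grasp point (between the pads) lies 19 mm behind it; z points along the fingers, y is the line along which they close (so a half turn about z gives the same grasp; the last joint's range is limited). The gripper opens to 87 mm and grips with 3 to 60 N. Pads are 19 mm wide; open, the fingers measure 117 mm over their backs; the gripper's body (75 mm by 190 mm) begins 51 mm behind the grasp point.
Start: joints at [-76.117, 30.224, 82.088, -0, 67.689, -10.227], TCP at [0.255, -0.57, 0.19] pointing down, gripper open.
Joint ranges: [-176.69, 176.69], [-43.24, 126.21], [12.49, 139.97], [-82, 262], [0, 151.66], [-163.58, 163.58]. Speed limits (degrees/s): [159.86, 159.86, 180, 180, 180, 180].

## Interface

Orientations are given as a 3x3 rotation matrix whose columns are the frame's x, y, z axes.
In Python, from rig import bot, capture gives the robot as it stands.
- The arm moves only by the shell command python3 -m handwheel 'ROWS'. ROWS is a JSON list of rows, 1 to 20 of them, each an object with the fields tx, ty, tz (the shift in m), ax, ay, az (a rotation vector in degrees), aperture (the opening from 0.0 (shut) to 1.0 (fully open)); a field left out counts as zero (the opening has to be given); each row is the pose to reach, as a shift and turn from the pose commanded when the command began, along the tool's axes at that moment; what a row does not reach only later rows make up. A row lasts 1/10 s, in which the tool goes at most 0.05 m and 8.59 degrees, less where a joint would pass 70% of its speed; a pose out of reach is approached as far as the arm can. The fingers move at their own pace and stop on an object; the grip force is fixed at half the most. Time passes only in rows, so rows that do not move let the fingers close. It prints the time, the measured TCP pose, the force, the opening and the grip force at its end. Input that does not fit is refused with a message, and nothing moves.
- bot.read_state(): the state, without advancing time (a new reading comes with each control period).
- capture(name): name is "scene" or "top" or "wrist"; returns a dict with "color" (420x560x3 uint8, red, green, blue), "K" (3x3 intrinsics, pixels), "view" (4x4, takes a point from world to camera coordinates); the wrist camera has in their place "mount" (4x4, takes a point from camera to tool coordinates, whose origin is the TCP and whose axes are the flange's). Camera axes: x right, y up, looking along -z (the intrinsics and any distortion apply to the point x, -y, -z); pixel columns grow to the right and rows downward; lengths in m; the calibration is good to about 2 mm. The wrist camera is an equidistant fisheye: a pixel r from the principal point sees the ray r / f radians off the axis. A picture is of the moment at which its call begins: read the wrist's pose just before it. There is no depth.
- bot.hand_in(): hands the job in; it is judged then, once.
The state is a dict: "time_s": time; "joint_positions": joint angles; "qvel": joint speeds; "tau": joint torques, N m; "position": TCP position; "tcp_rot": TCP orientation; "force": force on the tool from outside, world axes, zero at the start; "moment": the same for the moment, N m; "opening": opening from 0.0 (shut) to 1.0 (fully open); "grasp_force": force on a finger pad.
Only numpy, scipy, OpenCV 4.12 (cv2) and the standard library are available. Lean on these libraries where they do the work, as an engineer would, in place of code of your own. Each camera call takes 0.05 s, during which the arm holds its last target. There are 200 camera calls.

## Task

Turn the rubber-faced tuning wheel until the orange pointer on its rim lines up with the blue marker tab at the far side, pressing the sprung face only as hard as it takes to drag it round (never more than about 20 N). Leave the blue tab where it is. Once the pointer is on the mark and you have let go of the wheel, press the red test button on the white pod right down and release it, without disturbing the other things on the bench.

Things in the scene. Friction and masses are not known exactly. Their poses are not given: they have to be found in the camera images.
- unit: fixed round grey base of the tuning unit, 176 mm across and 22 mm high, white ticks every 10 degrees on its top; origin at the centre of its underside, on the wheel's vertical axis
- wheel: the tuning wheel, turning both ways (to 2.4 rad from the unit's own +x) about the unit's vertical axis: aluminium skirt 132 mm across, 16 mm high, origin on the axis at its underside, 36 mm above the bench; the orange pointer lies along its own +x. The skirt does not move up or down; it carries the black face disc. Needs about 0.09 N m to turn, stays where it is left
- face_low (a point): point on the wheel's axis, 72 mm above the bench: the lowest the top of the face can stand. The face is a smooth flat black rubber disc, 110 mm across, 12 mm thick, too wide to grip, turning with the wheel. Its height is hand-set and NOT measured: the top stands anywhere from here up to face_high
- face_high (a point): point on the axis, 86 mm above the bench: the highest the top of the face can stand. The face is sprung downwards: 3 to 5 N to start it, 1.8 N per mm more, hard stop after 6 mm (about 14 N), where the force shoots up. A fingertip pressed on it with 8 to 12 N about 35 mm from the axis drags the wheel round, with some slip
- pointer (a point): tip of the orange pointer, a 8 mm wide stripe on the skirt's top rim and side, at 68 mm from the axis and 45 mm above the bench
- mark (a point): where the pointer tip must come, 68 mm from the axis, 45 mm above the bench: at the inner face of the blue marker tab (14 x 8 x 20 mm, on the base beyond the wheel's rim on the side away from the robot, top 43 mm above the bench, 71.5 to 85.5 mm from the axis). A knock can shift the tab; it must not be shifted
- pod: fixed white box 100 x 90 x 45 mm that carries the button in the middle of its top; origin at the centre of its underside
- test_top (a point): middle of the top of the red push button (32 mm across) on the pod; it is pressed straight down
- test (a joint): travel of the red button, 0 m up, 0.006 m fully down (about 5 N), springs back
- buckle_a: loose flat gold buckle frame 50 x 40 x 8 mm, bystander
- buckle_b: loose flat gold buckle frame 50 x 40 x 8 mm, bystander
- glue: loose small bottle with a red cap, 40 mm across, 90 mm high, bystander
- tape: loose yellow ring of tape 90 mm across, 18 mm high, bystander
- driver: loose screwdriver with a blue handle, 170 mm long, bystander
- dish: loose white dish 100 mm across, 28 mm high, bystander
Not all that is in view belongs to the job. Of the things that look like the pod, take the one that is nearest to the robot's base at the start.

How it is judged (in metres and radians):
On the way, in this order (a step that is already met when the one before it is completed fails the run):
1. the pointer is on the mark (within 4 mm at the rim), the wheel at rest and let go (horizontal distance between pointer and mark below 0.004 m and angular speed of wheel below 0.1 rad/s and contact force between each of the arm, the fingers and wheel below 0.3 N), for 0.2 s.
2. the red test button is pressed right down (at least 4.5 of its 6 mm) (value of joint test above 0.0045 m), for 0.05 s.
At the end, for the whole second after the job is handed in: the orange pointer's tip is within 4 mm (horizontally) of the mark at the blue tab, the tab within 4 mm of where it was, the wheel at rest, the red button up again (less than 2 mm down) (horizontal distance between pointer and mark below 0.004 m and angular speed of wheel below 0.1 rad/s and value of joint test below 0.002 m and distance of mark from where it was at the start of the episode below 0.004 m); the robot touches nothing.
It fails at once if the wheel is pressed or pushed with more than 22 N (contact force between any of the fingers, the arm and wheel above 22 N).
It fails at once if the test button is pressed (over 3 mm) while the pointer is over 6 mm off the mark (value of joint test above 0.003 m and horizontal distance between pointer and mark above 0.006 m).
It fails at once if the blue marker tab is shifted by over 4 mm (distance of mark from where it was at the start of the episode above 0.004 m).
It fails at once if a bystander is moved by over 20 mm (distance of any of buckle_a, buckle_b, glue, tape, driver, dish from where it was at the start of the episode above 0.02 m).
It also fails if it takes over 67 s, if anything falls off the work surface, if the arm or the gripper's body presses on something with over 40 N, if the wrist force passes 120 N, or if a joint passes its speed limit or range.

## Working session

There is one attempt and no reset: what is moved stays moved. The work goes in short steps, Python scripts to look and compute and a shell command to move; the robot and the scene stay as the last step left them, time stands still between calls to the robot, and variables do not carry over. Pictures are saved under pics/ and viewed, at most 10 in all, crops included, and the job is handed in when it is done.

```bash
ls; mkdir -p pics; python3 - <<'E'
from rig import bot,capture
import cv2,numpy as np
s=bot.read_state();print(s)
for n in("scene","top"):
    c=capture(n);print(n,c["K"],c["view"],[k for k in c])
    cv2.imwrite(f"pics/{n}0.png",cv2.resize(c["color"][:,:,::-1],(800,600),interpolation=cv2.INTER_CUBIC))
E
```

```text
pics
{'time_s': 0.0, 'joint_positions': array([-7.61166662e+01,  3.02796801e+01,  8.21576484e+01, -1.70409047e-03,
        6.76882901e+01, -1.02277832e+01]), 'qvel': array([ 0.17081842,  0.0078452 ,  0.05742584, -0.0442365 , -0.02576934,
        0.03877686]), 'tau': array([-1.15659745e-04, -4.40040421e+01, -1.76592994e+01,  6.32997626e-02,
        5.81435440e-02, -1.61704470e-04]), 'position': array([ 0.25513247, -0.56966399,  0.18915705]), 'tcp_rot': array([[ 9.12750408e-01,  4.08517304e-01, -5.52781748e-04],
       [ 4.08517518e-01, -9.12748013e-01,  2.12180402e-03],
       [ 3.62243217e-04, -2.16249851e-03, -9.99997596e-01]]), 'force': array([-0.11930286,  0.06214801, -0.55927533]), 'moment': array([0.00898598, 0.01245478, 0.01995602]), 'grasp_force': 0.0, 'opening': 0.9967990830730792}
scene [[464.70397499   0.         276.3466648 ]
 [  0.         464.70397499 204.50396942]
 [  0.           0.           1.        ]] [[ 0.48661525  0.87355878 -0.01003288 -0.2147974 ]
 [-0.6661331   0.3784502   0.64268355  0.37079581]
 [ 0.5652188  -0.30605638  0.76606605 -1.79779702]
 [ 0.          0.          0.          1.        ]] ['color', 'K', 'view']
top [[464.10205576   0.         277.56270597]
 [  0.         464.10205576 210.27490805]
 [  0.           0.           1.        ]] [[ 0.01807194 -0.9998355  -0.00154009 -0.08056633]
 [ 0.99619799  0.01787485  0.08526463 -0.59489688]
 [-0.08522307 -0.00307513  0.99635715 -1.4125431 ]
 [ 0.          0.          0.          1.        ]] ['color', 'K', 'view']
```

View pics/top0.png

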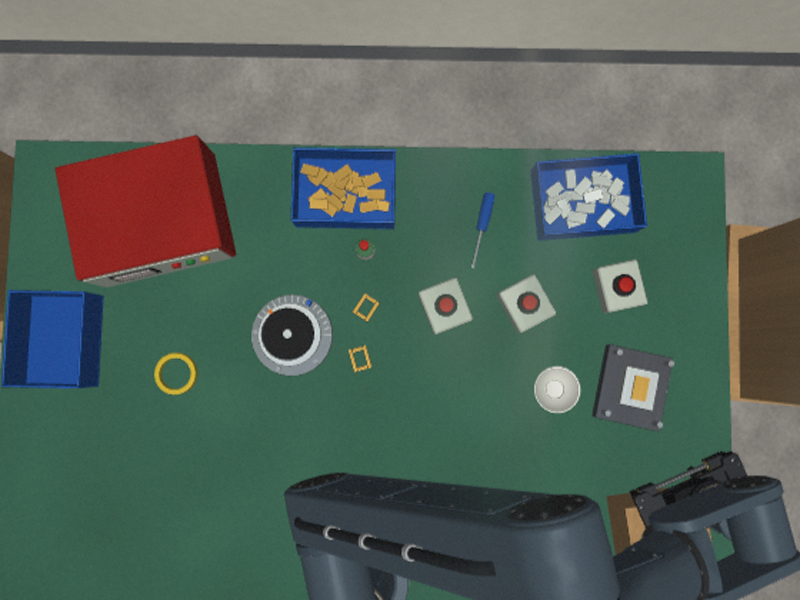

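View pics/scene0.png

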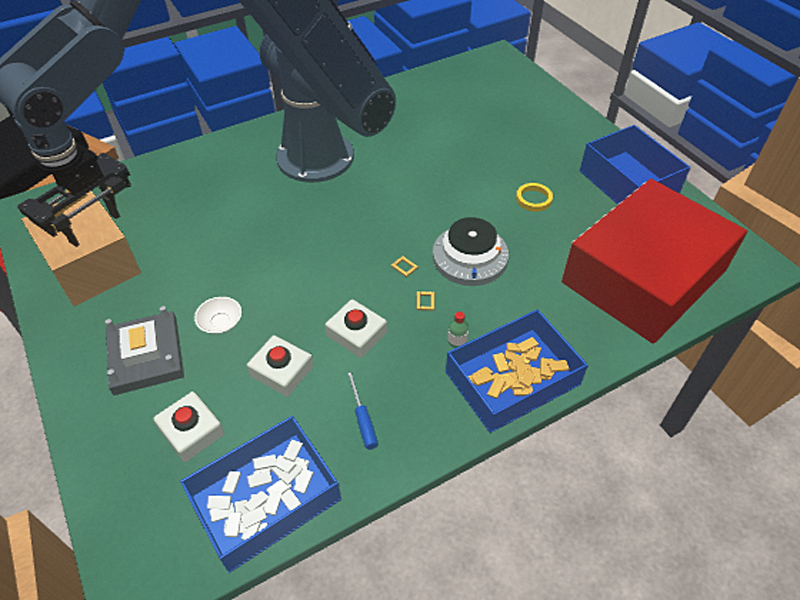

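The top view shows the wheel at about (287,333), the orange pointer up-left (268,311), the tab at (309,302), and pods at (446,305), (528,303) and (624,285). I'll measure these on an enlarged crop.

```bash
cat >h.py <<'E'
import numpy as np,cv2
from rig import bot,capture
def px2w(c,u,v,z):
    K,V=c["K"],c["view"];R,t=V[:3,:3],V[:3,3]
    d=R.T@np.array([(u-K[0,2])/K[0,0],-(v-K[1,2])/K[1,1],-1]);o=-R.T@t
    return o+d*(z-o[2])/d[2]
def w2px(c,p):
    K,V=c["K"],c["view"];q=V[:3,:3]@p+V[:3,3];return K[0,0]*q[0]/-q[2]+K[0,2],K[1,1]*-q[1]/-q[2]+K[1,2]
def blobs(hsv,lo,hi,a=6):
    n,l,s,ce=cv2.connectedComponentsWithStats(cv2.inRange(hsv,lo,hi));return [(s[i].tolist(),ce[i].round(2).tolist()) for i in range(1,n) if s[i,4]>=a]
E
python3 - <<'E'
from h import *
for n in("top","scene"):
    c=capture(n);hsv=cv2.cvtColor(c["color"],cv2.COLOR_RGB2HSV)
    if n=="top":
        for u,v in((446,305),(528,303),(624,285)):
            p=px2w(c,u*.7,v*.7,.055);print("pod",p,np.hypot(*p[:2]))
        print("white hub",px2w(c,287*.7,333.5*.7,.079))
        im=c["color"][195:275,165:245]
    else: im=c["color"][145:205,295:365]
    print(n,"orange",blobs(hsv,(5,120,120),(18,255,255),3));
    print("blue",blobs(hsv,(100,150,60),(125,255,255),8))
    print("red",blobs(hsv,(0,150,90),(4,255,255),20))
    cv2.imwrite(f"pics/{n}_w.png",cv2.resize(im[:,:,::-1],None,fx=7,fy=7,interpolation=cv2.INTER_CUBIC))
E
```

```text
pod [ 0.58578632 -0.17511158  0.055     ] 0.6113997692863629
pod [ 0.593168   -0.34905857  0.055     ] 0.688251523781631
pod [ 0.63524896 -0.55310653  0.055     ] 0.8422992792503932
white hub [0.51850055 0.15641561 0.079     ]
top orange [([512, 163, 4, 2, 4], [513.5, 163.75]), ([513, 169, 2, 3, 3], [513.33, 170.0]), ([514, 182, 2, 2, 3], [514.67, 182.33]), ([510, 196, 4, 2, 4], [511.5, 196.5]), ([515, 213, 2, 2, 4], [515.5, 213.5]), ([188, 217, 3, 3, 6], [188.83, 217.83]), ([513, 245, 3, 2, 4], [513.75, 245.5]), ([515, 252, 2, 2, 3], [515.33, 252.33]), ([515, 269, 3, 2, 3], [516.0, 269.67])]
blue [([204, 103, 73, 57, 2473], [239.62, 130.42]), ([401, 108, 52, 57, 1334], [433.51, 137.99]), ([379, 119, 14, 13, 102], [384.69, 123.93]), ([334, 135, 12, 27, 193], [339.68, 147.54]), ([1, 203, 71, 69, 4536], [36.2, 237.37]), ([215, 210, 3, 4, 9], [216.11, 211.33])]
red [([39, 95, 116, 101, 8244], [96.07, 144.78]), ([252, 169, 6, 6, 31], [254.55, 171.42]), ([433, 194, 11, 11, 86], [437.94, 198.66])]
scene orange [([558, 54, 2, 3, 3], [558.67, 55.0]), ([555, 58, 3, 5, 5], [556.2, 60.0]), ([55
[... 3083 characters left out ...]
, 0, 128, 54, 4444], [306.35, 20.86]), ([487, 0, 73, 36, 1451], [534.94, 12.75]), ([443, 16, 115, 103, 6571], [502.77, 63.27]), ([72, 18, 120, 91, 7177], [130.7, 60.99]), ([45, 63, 34, 34, 617], [63.33, 82.24]), ([406, 88, 77, 54, 1878], [439.56, 111.17]), ([312, 217, 99, 86, 2154], [357.34, 258.24]), ([249, 284, 15, 31, 261], [256.0, 298.85]), ([126, 291, 111, 100, 1898], [179.27, 344.43]), ([156, 394, 13, 7, 20], [161.65, 396.95])]
red [([393, 125, 130, 115, 8447], [455.94, 180.44]), ([0, 175, 4, 16, 32], [1.09, 183.41]), ([244, 217, 10, 8, 68], [248.4, 220.49]), ([319, 218, 6, 8, 36], [321.47, 221.19]), ([189, 243, 11, 9, 78], [193.78, 246.87]), ([122, 285, 12, 11, 95], [127.84, 289.71])]
```

View pics/top_w.png

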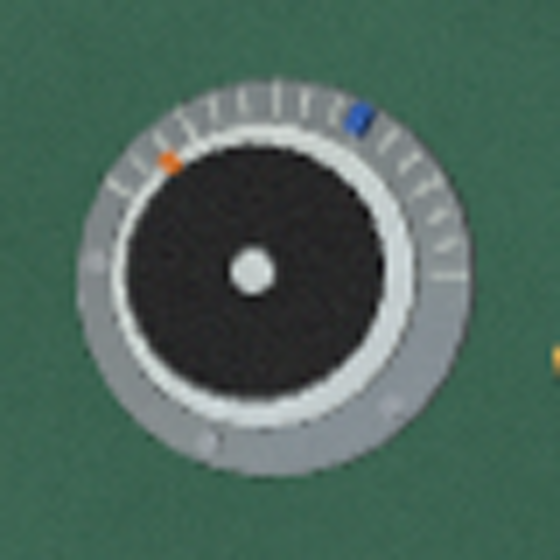

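The crop shows the base circle spanning 77..472 × 80..476, the skirt 112..413 × 122..428, the orange stripe at (171,162), and the blue tab at (361,118).

```bash
python3 - <<'E'
from h import *
c=capture("top")
P=lambda x,y,z:px2w(c,165+x/7-.5+.07,195+y/7-.5+.07,z)
b=P(274.5,278,.022);s=P(262.5,275,.052);f1=P(253,271,.072);f2=P(253,271,.086)
print(b,s,f1,f2, np.linalg.norm(P(77,278,.022)-P(472,278,.022)),np.linalg.norm(P(112,275,.052)-P(413,275,.052)))
ax=(b+s)/2
for n,p in(("ptr",P(171,162,.052)),("tab",P(361,118,.043))):
    d=(p-ax)[:2];print(n,p,np.hypot(*d),np.degrees(np.arctan2(d[1],d[0])))
w=capture("wrist");print(w["K"],w["mount"])
# target: tool pose over wheel
s=bot.read_state();R=s["tcp_rot"]
tgt=np.array([ax[0],ax[1],.19])
print("delta tool",R.T@(tgt-s["position"]))
E
```

```text
[0.51793532 0.15694711 0.022     ] [0.51821408 0.1573494  0.052     ] [0.51921206 0.15816122 0.072     ] [0.51875244 0.15581349 0.086     ] 0.1745495213102812 0.13024409662260092
ptr [0.56647524 0.19861997 0.052     ] 0.06373786293762636 40.591423632753944
tab [0.58783107 0.11796013 0.043     ] 0.08001037571680596 -29.326647608100306
[[325.1922621    0.         282.47319698]
 [  0.         325.1922621  216.26280443]
 [  0.           0.           1.        ]] [[-9.94794428e-04  9.61064973e-01  2.76320699e-01  7.57995898e-02]
 [ 9.99999399e-01  8.28746502e-04  7.17697214e-04 -5.87606398e-04]
 [ 4.60753840e-04  2.76321247e-01 -9.61065219e-01 -1.94997209e-01]
 [ 0.00000000e+00  0.00000000e+00  0.00000000e+00  1.00000000e+00]]
delta tool [ 5.37005141e-01 -5.56515585e-01  2.76181760e-04]
```

The axis is at (0.518, 0.157), with the pointer at +40.6° and the tab at about −29.3°, so the wheel needs about −70°. I'll move over the face at 45°, 35 mm out, with the gripper shut, and stop high first.

```bash
python3 -m handwheel '[{"tx":0.57, "ty":-0.569, "aperture":0}, {"tx":0.57, "ty":-0.569, "aperture":0}, {"tx":0.57, "ty":-0.569, "aperture":0}, {"tx":0.57, "ty":-0.569, "aperture":0}, {"tx":0.57, "ty":-0.569, "aperture":0}, {"tx":0.57, "ty":-0.569, "aperture":0}, {"tx":0.57, "ty":-0.569, "aperture":0}, {"tx":0.57, "ty":-0.569, "aperture":0}, {"tx":0.57, "ty":-0.569, "aperture":0}, {"tx":0.57, "ty":-0.569, "aperture":0}, {"tx":0.57, "ty":-0.569, "aperture":0}, {"tx":0.57, "ty":-0.569, "aperture":0}, {"tx":0.57, "ty":-0.569, "aperture":0}, {"tx":0.57, "ty":-0.569, "aperture":0}, {"tx":0.57, "ty":-0.569, "aperture":0}, {"tx":0.57, "ty":-0.569, "aperture":0}, {"tx":0.57, "ty":-0.569, "aperture":0}, {"tx":0.57, "ty":-0.569, "tz":0.04, "aperture":0}, {"tx":0.57, "ty":-0.569, "tz":0.07, "aperture":0}, {"tx":0.57, "ty":-0.569, "tz":0.07, "aperture":0}]'
python3 - <<'E'
from h import *
s=bot.read_state();print(s["position"],s["tcp_rot"].round(4).tolist(),s["force"],s["opening"])
w=capture("wrist");cv2.imwrite("pics/w1.png",cv2.resize(w["color"][:,:,::-1],(800,600),interpolation=cv2.INTER_CUBIC))
E
```

```text
time_s: 2.3
position: [0.5391, 0.1808, 0.1163]
tcp_rot: [[0.913, 0.409, -0.01], [0.409, -0.913, -0.002], [-0.01, -0.003, -1.0]]
force: [-0.9, 0.5, -0.3]
opening: 0.004
grasp_force: 0.0
[0.53911012 0.18084513 0.11633768] [[0.9127, 0.4085, -0.01], [0.4085, -0.9127, -0.0016], [-0.0098, -0.0026, -0.9999]] [-0.90705385  0.48305185 -0.33415416] 0.004288757712161167
```

View pics/w1.png

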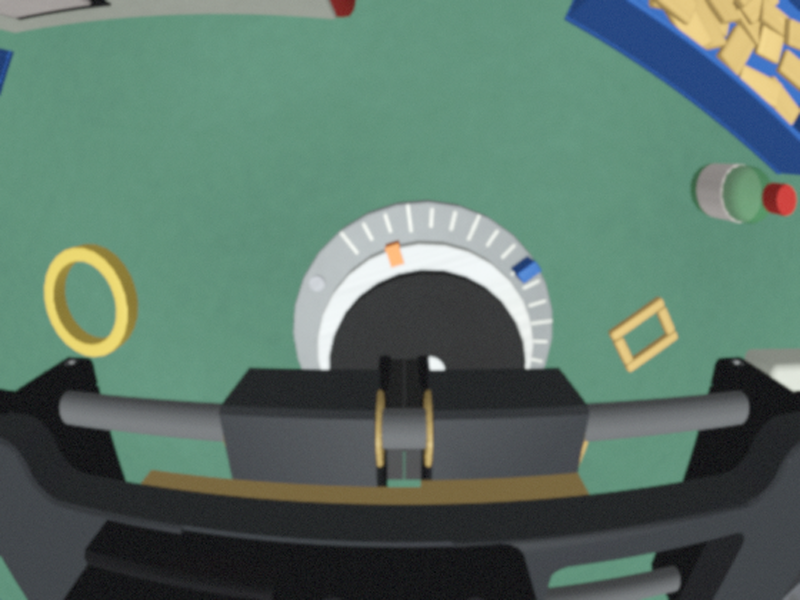

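The wrist view shows the pointer stripe at (394,254) and the blue tab at (526,270), both in clear view. I'll write the wrist measurement and start descending.

```bash
cat >>h.py <<'E'
def wray(w,s,u,v,z):
    K,M=w["K"],w["mount"];x,y=(u-K[0,2]),(v-K[1,2]);r=np.hypot(x,y);th=r/K[0,0]
    d=np.array([np.sin(th)*x/r,-np.sin(th)*y/r,-np.cos(th)])
    R=s["tcp_rot"];o=R@M[:3,3]+s["position"];d=R@M[:3,:3]@d
    return o+d*(z-o[2])/d[2]
AX=np.array([.518,.157])
def look():
    s=bot.read_state();w=capture("wrist");hsv=cv2.cvtColor(w["color"],cv2.COLOR_RGB2HSV)
    print("pos",s["position"].round(4),"F",s["force"].round(2))
    out={}
    for n,lo,hi,z,r0 in(("ptr",(4,90,150),(16,255,255),.052,.063),("tab",(100,150,50),(122,255,255),.040,.0785)):
        for st,ce in blobs(hsv,lo,hi,15):
            p=wray(w,s,*ce,z);d=p[:2]-AX;r=np.hypot(*d)
            if abs(r-r0)<.02: out[n]=np.degrees(np.arctan2(d[1],d[0]));print(n,st,ce,p.round(4),"r",r.round(4),"ang",out[n].round(2))
    return w,s,out
E
python3 -m handwheel '[{"tz":0.02, "aperture":0}, {"tz":0.025, "aperture":0}, {"tz":0.025, "aperture":0}, {"tz":0.025, "aperture":0}]'
python3 - <<'E'
from h import *
w,s,o=look()
# base circle points read off picture (800px): left 293,327; top 425,202; right 552,322 ; hub
for u,v in((293,327),(425,202),(552,322)):pass
E
```

```text
time_s: 2.75
position: [0.5441, 0.1816, 0.0965]
tcp_rot: [[0.913, 0.408, 0.002], [0.408, -0.913, 0.0], [0.002, 0.001, -1.0]]
force: [0.5, 1.2, -0.8]
opening: 0.007
grasp_force: 0.0
pos [0.5441 0.1816 0.0965] F [ 0.5   1.23 -0.79]
ptr [267, 180, 13, 18, 158] [272.8, 188.72] [0.5669 0.2005 0.052 ] r 0.0655 ang 41.66
tab [363, 192, 19, 17, 176] [371.5, 199.74] [0.5894 0.1233 0.04  ] r 0.079 ang -25.28
```

```bash
python3 -m handwheel '[{"tz":0.003, "aperture":0}, {"tz":0.006, "aperture":0}, {"tz":0.007, "aperture":0}, {"tz":0.007, "aperture":0}, {"tz":0.007, "aperture":0}, {"tz":0.007, "aperture":0}]'; for i in 1 2 3; do python3 -m handwheel '[{"tz":0.001, "aperture":0}, {"tz":0.002, "aperture":0}, {"tz":0.002, "aperture":0}]'|egrep 'time|pos|force';done
```

```text
time_s: 3.4
position: [0.5432, 0.1818, 0.0882]
tcp_rot: [[0.913, 0.409, -0.0], [0.409, -0.913, 0.0], [-0.0, -0.0, -1.0]]
force: [-0.2, 0.4, 0.5]
opening: 0.006
grasp_force: 0.0
time_s: 3.7
position: [0.543, 0.1817, 0.086]
force: [-0.1, 0.8, -0.3]
grasp_force: 0.0
time_s: 4.0
position: [0.543, 0.1817, 0.084]
force: [0.7, -0.5, -1.2]
grasp_force: 0.0
time_s: 4.3
position: [0.543, 0.1817, 0.082]
force: [-0.3, 0.1, 0.2]
grasp_force: 0.0
```

```bash
python3 -m handwheel '[{"tz":0.001, "aperture":0}, {"tz":0.002, "aperture":0}, {"tz":0.002, "aperture":0}]'|egrep 'pos|^force'
python3 -m handwheel '[{"tz":0.001, "aperture":0}, {"tz":0.001, "aperture":0}, {"tz":0.001, "aperture":0}]'|egrep 'pos|^force'
```

```text
position: [0.543, 0.1817, 0.08]
force: [-0.7, 1.0, 0.6]
position: [0.5432, 0.1817, 0.0791]
force: [0.3, 0.1, 0.0]
```

```bash
python3 -m handwheel '[{"tz":0.001, "aperture":0}, {"tz":0.001, "aperture":0}, {"tz":0.001, "aperture":0}]'|egrep 'pos|^force'
python3 -m handwheel '[{"tz":0.001, "aperture":0}, {"tz":0.001, "aperture":0}, {"tz":0.001, "aperture":0}]'|egrep 'pos|^force'
```

```text
position: [0.5432, 0.1817, 0.0781]
force: [-0.5, -0.1, -0.0]
position: [0.5431, 0.1817, 0.0771]
force: [-0.6, -0.2, 0.2]
```

```bash
python3 -m handwheel '[{"tz":0.001, "aperture":0}, {"tz":0.001, "aperture":0}, {"tz":0.001, "aperture":0}]'|egrep 'pos|^force'
python3 -m handwheel '[{"tz":0.001, "aperture":0}, {"tz":0.001, "aperture":0}, {"tz":0.001, "aperture":0}]'|egrep 'pos|^force'
```

```text
position: [0.5431, 0.1817, 0.0761]
force: [-0.3, 0.8, -0.3]
position: [0.5432, 0.1817, 0.0751]
force: [0.9, -0.4, -0.3]
```

```bash
python3 -m handwheel '[{"tz":0.001, "aperture":0}, {"tz":0.001, "aperture":0}, {"tz":0.001, "aperture":0}]'|egrep 'pos|^force'
python3 -m handwheel '[{"tz":0.001, "aperture":0}, {"tz":0.001, "aperture":0}, {"tz":0.001, "aperture":0}]'|egrep 'pos|^force'
```

```text
position: [0.5431, 0.1818, 0.0741]
force: [0.4, -0.0, 0.0]
position: [0.5431, 0.1817, 0.0731]
force: [0.4, -0.0, 0.3]
```

```bash
python3 -m handwheel '[{"tz":0.001, "aperture":0}, {"tz":0.001, "aperture":0}, {"tz":0.001, "aperture":0}]'|egrep 'pos|^force'
python3 -m handwheel '[{"tz":0.001, "aperture":0}, {"tz":0.001, "aperture":0}, {"tz":0.001, "aperture":0}]'|egrep 'time|pos|^force'
```

```text
position: [0.5431, 0.1818, 0.0721]
force: [0.3, 0.4, -0.1]
time_s: 7.3
position: [0.5431, 0.1818, 0.0711]
force: [-0.7, -0.4, -0.2]
```

```bash
python3 -m handwheel '[{"tz":0.0007, "aperture":0}, {"tz":0.0007, "aperture":0}, {"tz":0.0007, "aperture":0}]'|egrep 'pos|^force'
python3 -m handwheel '[{"tz":0.0007, "aperture":0}, {"tz":0.0007, "aperture":0}, {"tz":0.0007, "aperture":0}]'|egrep 'time|pos|^force'
python3 - <<'E'
from h import *
s=bot.read_state();print(s["position"],s["force"],s["moment"],s["opening"])
w,s,o=look();cv2.imwrite("pics/w2.png",cv2.resize(w["color"][120:320,130:420,::-1],(800,552),interpolation=cv2.INTER_CUBIC))
E
```

```text
position: [0.5432, 0.1818, 0.0704]
force: [-0.9, 0.2, -0.6]
time_s: 7.9
position: [0.5431, 0.1818, 0.0697]
force: [0.5, 1.1, 0.1]
[0.54311755 0.18176016 0.06970177] [0.52937579 1.05680815 0.14868663] [0.0198745  0.02272349 0.00742454] 0.00340331537835787
pos [0.5431 0.1818 0.0697] F [0.53 1.06 0.15]
ptr [265, 186, 15, 20, 197] [272.55, 195.43] [0.5667 0.2004 0.052 ] r 0.0652 ang 41.7
tab [371, 198, 22, 19, 249] [381.47, 206.56] [0.5895 0.1236 0.04  ] r 0.0789 ang -25.07
```

View pics/w2.png

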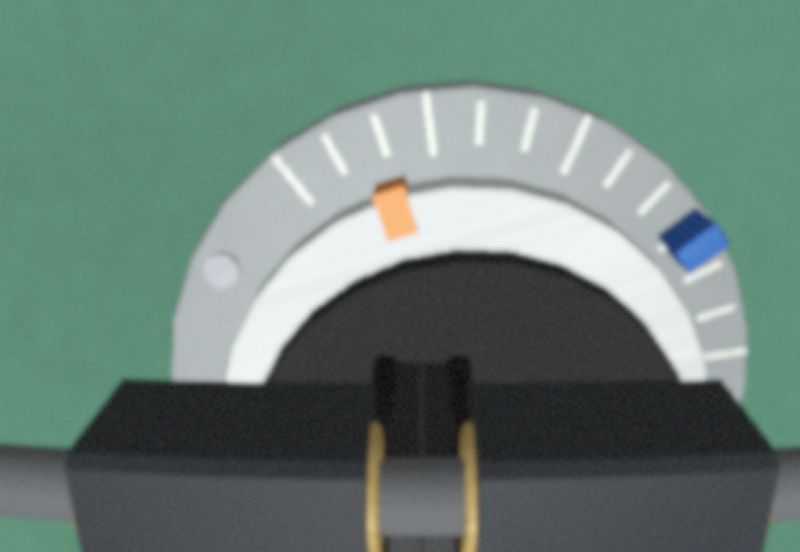

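The finger is over the face, with no contact yet; the pointer is at crop (395,210) and the tab at (697,242). I'll keep going down in small steps.

```bash
python3 -m handwheel '[{"tz":0.0007, "aperture":0}, {"tz":0.0007, "aperture":0}, {"tz":0.0007, "aperture":0}]'|egrep 'pos|^force'
python3 -m handwheel '[{"tz":0.0007, "aperture":0}, {"tz":0.0007, "aperture":0}, {"tz":0.0007, "aperture":0}]'|egrep 'time|pos|^force'
```

```text
position: [0.5432, 0.1817, 0.069]
force: [0.1, 0.3, 0.8]
time_s: 8.55
position: [0.5431, 0.1817, 0.0683]
force: [-0.1, 0.3, 0.6]
```

```bash
python3 -m handwheel '[{"tz":0.0007, "aperture":0}, {"tz":0.0007, "aperture":0}, {"tz":0.0007, "aperture":0}]'|egrep 'time|pos|^force'
```

```text
time_s: 8.85
position: [0.5432, 0.1817, 0.0676]
force: [-0.2, -0.4, -1.0]
```

No contact, and the TCP already reads below face_low. I'll check from the side with the scene camera.

```bash
python3 - <<'E'
from h import *
c=capture("scene");p=bot.read_state()["position"]
print(w2px(c,p),w2px(c,np.array([.518,.157,.072])),w2px(c,np.array([.518,.157,.086])))
im=c["color"][125:205,280:380]
cv2.imwrite("pics/s2.png",cv2.resize(im[:,:,::-1],None,fx=7,fy=7,interpolation=cv2.INTER_CUBIC))
E
```

```text
(np.float64(340.90218532069036), np.float64(166.80875327257536)) (np.float64(330.2332038708588), np.float64(163.73012003459107)) (np.float64(330.57792047471753), np.float64(160.62458204254202))
```

View pics/s2.png

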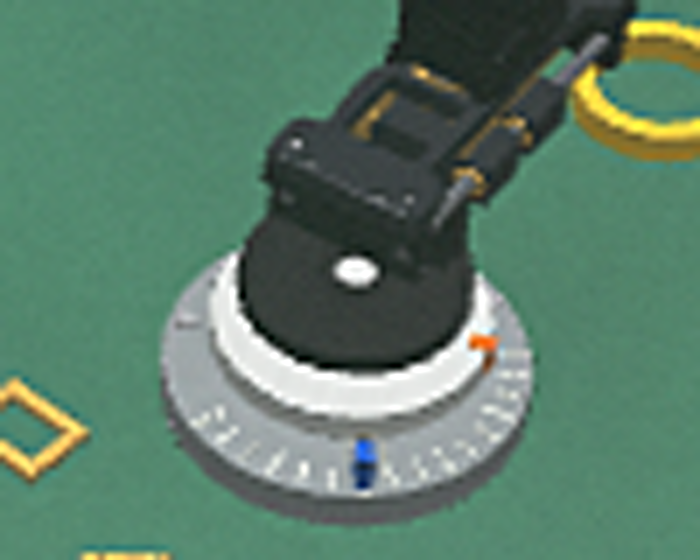

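The hub is at crop (355,270), which is consistent with the face standing near 72 mm. The fingertip still seems to hover, so I'll carry on down in 1 mm steps; the spring gives 6 mm of margin.

```bash
python3 -m handwheel '[{"tz":0.001, "aperture":0}, {"tz":0.001, "aperture":0}, {"tz":0.001, "aperture":0}]'|egrep 'pos|^force'
python3 -m handwheel '[{"tz":0.001, "aperture":0}, {"tz":0.001, "aperture":0}, {"tz":0.001, "aperture":0}]'|egrep 'time|pos|^force'
```

```text
position: [0.5431, 0.1817, 0.0666]
force: [-0.0, -0.4, -0.1]
time_s: 9.5
position: [0.5431, 0.1817, 0.0656]
force: [0.4, -0.4, -0.3]
```

```bash
python3 -m handwheel '[{"tz":0.001, "aperture":0}, {"tz":0.001, "aperture":0}, {"tz":0.001, "aperture":0}]'|egrep 'time|pos|^force'
```

```text
time_s: 9.8
position: [0.5431, 0.1818, 0.0646]
force: [0.7, 0.2, -0.6]
```

```bash
python3 - <<'E'
from h import *
a=cv2.resize(cv2.imread("pics/scene0.png"),(560,420),interpolation=cv2.INTER_AREA)
b=capture("scene")["color"][:,:,::-1].copy()
for im in(a,b):
    g=im[156:171,322:340].min(2).astype(float);g[g<100]=0
    y,x=np.mgrid[156:171,322:340];print((g*x).sum()/g.sum(),(g*y).sum()/g.sum(),(g>0).sum())
s=bot.read_state();print(s["tau"],s["force"],s["moment"])
cv2.imwrite("pics/cmp.png",cv2.resize(np.hstack([a[130:200,295:365],b[130:200,295:365]]),None,fx=5.5,fy=5.5,interpolation=cv2.INTER_CUBIC))
E
```

```text
330.40091280326686 163.33845784290176 21
330.32101372756074 163.30728616684266 19
[ 1.39113377e-03 -4.28183413e+01 -1.20198271e+01  4.25686582e-02
 -6.07676036e-02 -1.56387227e-05] [ 0.92443923 -0.63583042  0.3797835 ] [ 0.05254201 -0.00957868  0.02800148]
```

View pics/cmp.png

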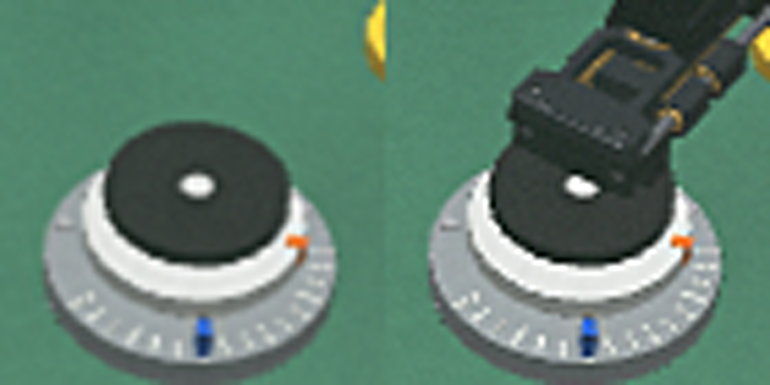

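The face has not moved (hub pixel unchanged) and the tip at about (630,190) is just above it. I'll continue.

```bash
python3 -m handwheel '[{"tz":0.001, "aperture":0}, {"tz":0.001, "aperture":0}, {"tz":0.001, "aperture":0}]'|egrep 'pos|^force'
```

```text
position: [0.5431, 0.1817, 0.0636]
force: [-0.5, 0.2, 0.6]
```

```bash
python3 -m handwheel '[{"tz":0.001, "aperture":0}, {"tz":0.001, "aperture":0}, {"tz":0.001, "aperture":0}]'|egrep 'time|pos|^force'
```

```text
time_s: 10.45
position: [0.5431, 0.1818, 0.0626]
force: [-0.0, -0.1, -0.4]
```

```bash
python3 -m handwheel '[{"tz":0.001, "aperture":0}, {"tz":0.001, "aperture":0}, {"tz":0.001, "aperture":0}]'|egrep 'time|pos|^force'
```

```text
time_s: 10.75
position: [0.5432, 0.1818, 0.0616]
force: [-0.4, -0.1, -0.5]
```

```bash
python3 - <<'E'
from h import *
c=capture("scene");p=bot.read_state()["position"];print("tip",w2px(c,p))
a=c["color"][140:180,315:365,::-1];a=cv2.resize(a,(400,320),interpolation=cv2.INTER_CUBIC)
s=bot.read_state();w=capture("wrist")
b=w["color"][190:310,215:365,::-1]
M=w["mount"];q=np.linalg.inv(M)@np.array([0,0,0,1]);th=np.arctan2(np.hypot(q[0],q[1]),-q[2]);f=w["K"][0,0]
n=np.hypot(q[0],q[1]);print("tcp in wrist",w["K"][0,2]+f*th*q[0]/n,w["K"][1,2]-f*th*q[1]/n)
b=cv2.resize(b,(400,320),interpolation=cv2.INTER_CUBIC)
o=np.hstack([a,b]);o=(255*(o/255.)**.45).astype(np.uint8);cv2.imwrite("pics/enh.png",o)
g=c["color"].min(2)[156:171,322:340].astype(float);g[g<100]=0;y,x=np.mgrid[156:171,322:340];print((g*x).sum()/g.sum(),(g*y).sum()/g.sum())
E
```

```text
tip (np.float64(340.7251078908525), np.float64(168.12301301499284))
tcp in wrist 283.6443039478086 245.782606089794
329.9598329048843 163.69473007712082
```

View pics/enh.png

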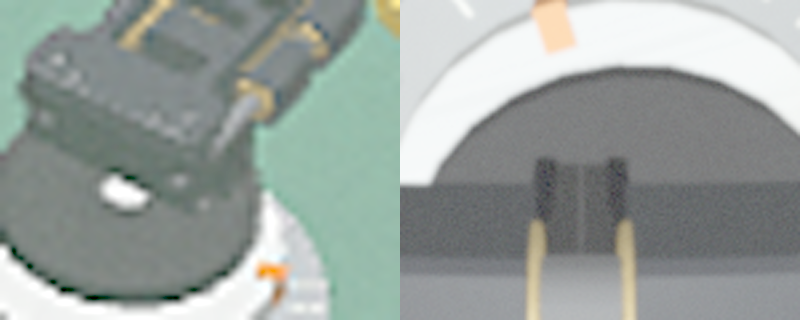

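In the wrist view the tip edge is at row 250, while the TCP projects to row 246 and a pad corner at the TCP would be near row 232. So the real tips sit somewhat behind the nominal TCP. Contact will show in the force, so I'll keep lowering in small steps.

```bash
python3 -m handwheel '[{"tz":0.001, "aperture":0}, {"tz":0.001, "aperture":0}]'|egrep 'pos|^force'
```

```text
position: [0.5431, 0.1817, 0.0605]
force: [0.3, -0.2, 1.4]
```

```bash
python3 -m handwheel '[{"tz":0.001, "aperture":0}, {"tz":0.001, "aperture":0}]'|egrep 'time|pos|^force'
```

```text
time_s: 11.25
position: [0.543, 0.1817, 0.0595]
force: [0.7, 0.4, -0.3]
```

```bash
python3 -m handwheel '[{"tz":0.001, "aperture":0}, {"tz":0.001, "aperture":0}]'|egrep 'time|pos|^force'
```

```text
time_s: 11.45
position: [0.5431, 0.1818, 0.0585]
force: [0.2, -0.7, -0.3]
```

```bash
python3 -m handwheel '[{"tz":0.001, "aperture":0}, {"tz":0.001, "aperture":0}]'|egrep 'time|pos|^force'
```

```text
time_s: 11.65
position: [0.5431, 0.1817, 0.0575]
force: [0.4, 0.6, -0.2]
```

```bash
python3 - <<'E'
from h import *
w=capture("wrist");s=bot.read_state()
cv2.imwrite("pics/w3raw.png",w["color"][:,:,::-1])
def prof(u,z):
    g=w["color"].astype(int)
    return g[150:262:1,u].sum(1)
print(s["position"])
print(prof(300,0).tolist())
def zat(pos,u,v,r):
    s2=dict(s);s2["position"]=pos
    zz=np.linspace(.0,.12,601);d=[np.hypot(*(wray(w,s2,u,v,z)[:2]-AX)) for z in zz]
    return [round(float(zz[i]),4) for i in range(600) if (d[i]-r)*(d[i+1]-r)<=0]
P2=np.array([.5431,.1818,.0697]);P3=np.array([.5431,.1818,.0616])
print("skirt",zat(P2,302.2,186.3,.066),"face w2",zat(P2,302.2,211.3,.055),"face enh",zat(P3,297.5,215.5,.055))
print("base",zat(P2,130+470*.3625,120+82*.3623,.088))
E
```

```text
[0.54309884 0.18173396 0.05756996]
[321, 334, 403, 487, 535, 556, 564, 564, 567, 563, 561, 563, 561, 563, 561, 560, 563, 563, 562, 565, 563, 562, 567, 571, 566, 566, 566, 563, 563, 563, 560, 561, 562, 567, 563, 558, 529, 474, 414, 396, 445, 545, 645, 696, 714, 720, 720, 717, 717, 720, 720, 723, 718, 716, 717, 722, 726, 723, 720, 714, 711, 706, 702, 695, 660, 562, 375, 164, 86, 111, 127, 148, 160, 160, 173, 164, 168, 164, 164, 166, 165, 169, 174, 162, 172, 169, 165, 169, 170, 173, 159, 167, 174, 167, 163, 166, 167, 166, 156, 144, 134, 123, 109, 117, 123, 100, 97, 80, 106, 104, 95, 99]
skirt [0.0392] face w2 [0.066] face enh [0.067]
base []
```

The edge visible in the wrist view is the face's lower rim, at about 66 mm, so the top is at about 78 mm and not pressed. The shut fingertips must therefore sit 20 mm or more behind the nominal TCP. I'll keep stepping down on force.

```bash
python3 -m handwheel '[{"tz":0.001, "aperture":0}, {"tz":0.0015, "aperture":0}, {"tz":0.0015, "aperture":0}]'|egrep 'pos|^force'
```

```text
position: [0.5431, 0.1817, 0.056]
force: [0.1, -0.3, -1.4]
```

```bash
python3 -m handwheel '[{"tz":0.001, "aperture":0}, {"tz":0.0015, "aperture":0}, {"tz":0.0015, "aperture":0}]'|egrep 'pos|^force'
```

```text
position: [0.5431, 0.1817, 0.0545]
force: [0.0, 0.2, 0.6]
```

```bash
python3 -m handwheel '[{"tz":0.001, "aperture":0}, {"tz":0.0015, "aperture":0}, {"tz":0.0015, "aperture":0}]'|egrep 'time|pos|^force'
```

```text
time_s: 12.6
position: [0.5431, 0.1818, 0.0531]
force: [-0.2, -0.3, 0.1]
```

```bash
cat >>h.py <<'E'
def facez():
    s=bot.read_state();w=capture("wrist");g=w["color"].astype(int).sum(2);zs=[]
    for u in(275,285,295,300,305,315,325):
        col=g[180:245,u];i=next(k for k in range(10,64) if col[k-1]>=380>col[k] and col[k-8:k-2].min()>600)
        v=180+i-1+(col[i-1]-380)/(col[i-1]-col[i])
        zz=np.linspace(.03,.1,701);d=np.array([np.hypot(*(wray(w,s,u,v,z)[:2]-AX)) for z in zz]);zs.append(zz[np.argmin(abs(d-.055))])
    print("face low rim z",np.round(zs,4),"F",s["force"].round(1),"z",s["position"][2].round(4))
E
python3 -c "
from h import *
facez()"
python3 -m handwheel '[{"tz":0.001, "aperture":0}, {"tz":0.0015, "aperture":0}, {"tz":0.0015, "aperture":0}]'|egrep 'pos|^force'; python3 -c "
from h import *
facez()"
```

```text
face low rim z [0.063  0.0642 0.0638 0.0644 0.0652 0.0642 0.0651] F [-0.2 -0.3  0.1] z 0.0531
position: [0.5431, 0.1817, 0.0516]
force: [0.7, -0.2, 0.1]
face low rim z [0.063  0.0642 0.0637 0.0643 0.0648 0.0644 0.0654] F [ 0.7 -0.2  0.1] z 0.0516
```

Face unmoved (rim at 64 mm, so the top is about 76 mm) and no force, so I'll go on down.

```bash
python3 -m handwheel '[{"tz":0.001, "aperture":0}, {"tz":0.0015, "aperture":0}, {"tz":0.0015, "aperture":0}]'|egrep 'pos|^force'
```

```text
position: [0.5431, 0.1818, 0.0501]
force: [-0.5, -0.1, -0.0]
```

```bash
python3 -m handwheel '[{"tz":0.001, "aperture":0}, {"tz":0.0015, "aperture":0}, {"tz":0.0015, "aperture":0}]'|egrep 'pos|^force'
```

```text
position: [0.5431, 0.1817, 0.0485]
force: [-0.6, -0.2, 0.9]
```

```bash
python3 -m handwheel '[{"tz":0.001, "aperture":0}, {"tz":0.0015, "aperture":0}, {"tz":0.0015, "aperture":0}]'|egrep 'time|pos|^force'; python3 -c "
from h import *
facez()"
```

```text
time_s: 13.9
position: [0.5431, 0.1817, 0.0471]
force: [0.1, 0.1, 0.3]
face low rim z [0.0631 0.0645 0.0641 0.0646 0.065  0.0645 0.0652] F [0.1 0.1 0.3] z 0.0471
```

```bash
python3 - <<'E'
from h import *
c=capture("scene");a=c["color"][130:195,300:365,::-1];a=cv2.resize(a,(400,400),interpolation=cv2.INTER_CUBIC)
w=capture("wrist");b=cv2.resize(w["color"][170:370,180:380,::-1],(400,400),interpolation=cv2.INTER_CUBIC)
print(w2px(c,bot.read_state()["position"]),bot.read_state()["opening"])
o=np.hstack([a,b]);cv2.imwrite("pics/e2.png",(255*(o/255.)**.5).astype(np.uint8))
E
```

```text
(np.float64(340.3014910568294), np.float64(171.25923032577768)) 0.007816814211828744
```

View pics/e2.png

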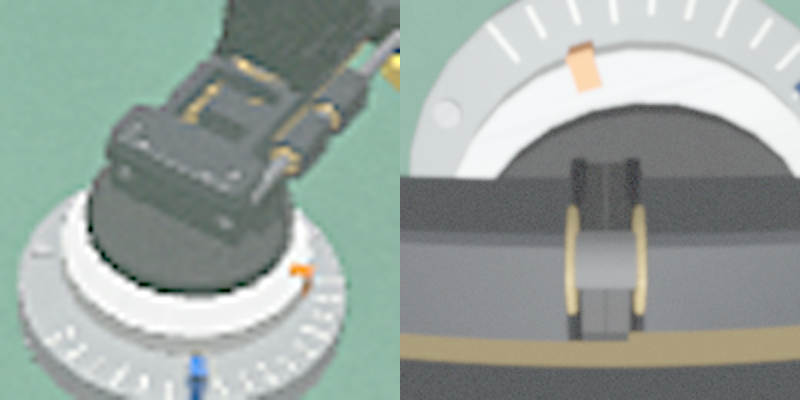

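```bash
python3 - <<'E'
from h import *
c=capture("scene");s=bot.read_state();R,p=s["tcp_rot"],s["position"]
for h in(.03,.05,.07,.09,.11):
    print(h,[np.round(w2px(c,p+R@np.array([x,y,-h])),1).tolist() for x,y in((.0375,.095),(-.0375,.095),(.0375,-.095),(.0,.0))])
E
```

```text
0.03 [[335.3, 187.6], [314.9, 177.1], [366.3, 152.9], [341.2, 164.7]]
0.05 [[335.9, 183.2], [315.3, 172.7], [367.2, 148.4], [341.8, 160.2]]
0.07 [[336.5, 178.7], [315.6, 168.1], [368.0, 143.8], [342.4, 155.7]]
0.09 [[337.1, 174.1], [316.0, 163.5], [368.9, 139.1], [343.1, 151.0]]
0.11 [[337.7, 169.4], [316.3, 158.7], [369.8, 134.3], [343.7, 146.3]]
```

Both cameras put the gripper body about 37 mm further behind the TCP than nominal. Contact should therefore come near a reported z of about 0.04, and I'll continue the force-guarded steps.

```bash
python3 -m handwheel '[{"tz":0.001, "aperture":0}, {"tz":0.0015, "aperture":0}, {"tz":0.0015, "aperture":0}]'|egrep 'pos|^force'
```

```text
position: [0.5435, 0.1819, 0.0461]
force: [-0.4, 0.5, 3.9]
```

```bash
python3 -m handwheel '[{"tz":0.001, "aperture":0}, {"tz":0.0015, "aperture":0}, {"tz":0.0015, "aperture":0}]'|egrep 'pos|^force'
```

```text
position: [0.5435, 0.1819, 0.0447]
force: [-0.9, 1.0, 6.6]
```

```bash
python3 -m handwheel '[{"tz":0.001, "aperture":0}, {"tz":0.0015, "aperture":0}, {"tz":0.0015, "aperture":0}]'|egrep 'time|pos|^force'
```

```text
time_s: 15.0
position: [0.5436, 0.1819, 0.0435]
force: [-1.7, 0.5, 8.3]
```

Contact was at reported z ≈ 0.0465, with 8.3 N now. I'll add a little press and sweep the first 30°.

```bash
python3 -m handwheel '[{"tz":0.0007, "aperture":0}, {"tx":0.001, "ty":0.0031, "tz":0.0007, "aperture":0}, {"tx":0.0017, "ty":0.0061, "tz":0.0007, "aperture":0}, {"tx":0.0021, "ty":0.0092, "tz":0.0007, "aperture":0}, {"tx":0.0022, "ty":0.0123, "tz":0.0007, "aperture":0}, {"tx":0.0021, "ty":0.0154, "tz":0.0007, "aperture":0}, {"tx":0.0017, "ty":0.0185, "tz":0.0007, "aperture":0}, {"tx":0.0017, "ty":0.0185, "tz":0.0007, "aperture":0}]'|egrep 'time|pos|^force'; python3 -c "
from h import *
look()"
```

```text
time_s: 15.8
position: [0.553, 0.1663, 0.0431]
force: [-1.8, 3.2, 9.1]
pos [0.553  0.1663 0.0431] F [-1.83  3.19  9.07]
ptr [285, 197, 16, 22, 257] [291.94, 206.72] [0.5806 0.1733 0.052 ] r 0.0647 ang 14.61
tab [355, 209, 25, 23, 298] [367.09, 219.71] [0.5901 0.1234 0.04  ] r 0.0796 ang -24.96
```

```bash
python3 -m handwheel '[{"tx":-0.0006, "ty":0.0031, "aperture":0}, {"tx":-0.0015, "ty":0.006, "aperture":0}, {"tx":-0.0026, "ty":0.0089, "aperture":0}, {"tx":-0.004, "ty":0.0117, "aperture":0}, {"tx":-0.0057, "ty":0.0144, "aperture":0}, {"tx":-0.0057, "ty":0.0144, "aperture":0}]'|egrep 'time|pos|^force'; python3 - <<'E'
from h import *
w,s,o=look()
cv2.imwrite("pics/w5raw.png",w["color"][:,:,::-1])
g=w["color"].astype(int)
# top-face (light blue) vs side of tab
hsv=cv2.cvtColor(w["color"],cv2.COLOR_RGB2HSV)
for nm,lo,hi in(("tablight",(100,120,150),(122,255,255)),("tabdark",(100,120,30),(125,255,150)),("ptrlight",(8,60,235),(18,160,255)),("ptrdark",(2,90,100),(16,255,234))):
    print(nm,[b for b in blobs(hsv,lo,hi,20) if 250<b[1][0]<400 and 180<b[1][1]<270])
E
```

```text
time_s: 16.45
position: [0.5539, 0.1509, 0.0432]
force: [-0.9, 2.1, 9.2]
pos [0.5539 0.1509 0.0432] F [-0.86  2.12  9.2 ]
ptr [297, 203, 20, 22, 252] [306.63, 213.51] [0.5813 0.1482 0.052 ] r 0.064 ang -7.92
tab [335, 202, 23, 22, 187] [345.38, 210.59] [0.5906 0.1241 0.04  ] r 0.0797 ang -24.39
tablight [([338, 206, 21, 19, 214], [348.11, 215.27])]
tabdark [([335, 201, 18, 16, 126], [342.87, 208.23])]
ptrlight [([296, 206, 20, 20, 228], [305.81, 215.43])]
ptrdark [([304, 199, 13, 15, 70], [309.2, 204.69])]
```

```bash
python3 - <<'E'
from h import *
w=dict(capture("wrist"));s=bot.read_state()
for nm,u,v,z in(("tab",348.11,215.27,.043),("ptr",305.81,215.43,.052),("ptrside",309.2,204.69,.045)):
    p=wray(w,s,u,v,z)
    for A in(AX,np.array([.5185,.158]),np.array([.519,.157])):
        d=p[:2]-A;print(nm,p.round(4),np.hypot(*d).round(4),np.degrees(np.arctan2(d[1],d[0])).round(2))
c=capture("scene");t=capture("top")
for n,c in(("scene",c),("top",t)):
    g=c["color"].astype(int);hsv=cv2.cvtColor(c["color"],cv2.COLOR_RGB2HSV)
    for nm,lo,hi,z in(("ptr",(4,110,120),(18,255,255),.05),("tab",(100,150,60),(122,255,255),.043)):
        for st,ce in blobs(hsv,lo,hi,4):
            p=px2w(c,*ce,z);d=p[:2]-AX
            if np.hypot(*d)<.1: print(n,nm,st,ce,p.round(4),np.hypot(*d).round(4),np.degrees(np.arctan2(d[1],d[0])).round(2))
E
```

```text
tab [0.5891 0.122  0.043 ] 0.0793 -26.22
tab [0.5891 0.122  0.043 ] 0.0793 -27.03
tab [0.5891 0.122  0.043 ] 0.0784 -26.54
ptr [0.5801 0.1482 0.052 ] 0.0627 -8.1
ptr [0.5801 0.1482 0.052 ] 0.0624 -9.08
ptr [0.5801 0.1482 0.052 ] 0.0618 -8.23
ptrside [0.5856 0.1479 0.045 ] 0.0682 -7.69
ptrside [0.5856 0.1479 0.045 ] 0.0678 -8.58
ptrside [0.5856 0.1479 0.045 ] 0.0672 -7.8
scene ptr [337, 181, 3, 6, 14] [337.93, 183.71] [0.5871 0.1426 0.05  ] 0.0706 -11.75
scene tab [331, 188, 2, 7, 13] [331.46, 191.0] [0.5979 0.1117 0.043 ] 0.0918 -29.56
top tab [215, 210, 3, 4, 10] [216.0, 211.2] [0.5885 0.1184 0.043 ] 0.0804 -28.69
```

Wrist and scene agree that about 18° remain.

```bash
python3 -m handwheel '[{"tx":-0.0019, "ty":0.0026, "aperture":0}, {"tx":-0.004, "ty":0.0049, "aperture":0}, {"tx":-0.0063, "ty":0.0071, "aperture":0}, {"tx":-0.0084, "ty":0.0088, "aperture":0}, {"tx":-0.0084, "ty":0.0088, "aperture":0}]'|egrep 'time|pos|^force'; cat >>h.py <<'E'
def fine():
    s=bot.read_state();w=capture("wrist");hsv=cv2.cvtColor(w["color"],cv2.COLOR_RGB2HSV);a={}
    for nm,lo,hi,z,r0 in(("tab",(100,120,150),(122,255,255),.043,.0785),("ptr",(8,60,235),(18,160,255),.052,.062)):
        for st,ce in blobs(hsv,lo,hi,20):
            p=wray(w,s,*ce,z);d=p[:2]-AX
            if abs(np.hypot(*d)-r0)<.012: a[nm]=np.degrees(np.arctan2(d[1],d[0]));print(nm,st,p.round(4),np.hypot(*d).round(4),a[nm].round(2))
    print("wrist left:",a["ptr"]-a["tab"])
    c=capture("scene");hsv=cv2.cvtColor(c["color"],cv2.COLOR_RGB2HSV)
    for nm,lo,hi,z in(("ptr",(4,110,120),(18,255,255),.05),("tab",(100,150,60),(122,255,255),.043)):
        for st,ce in blobs(hsv,lo,hi,4):
            p=px2w(c,*ce,z);d=p[:2]-AX
            if np.hypot(*d)<.1: print("scene",nm,st,ce,np.degrees(np.arctan2(d[1],d[0])).round(2))
    return w,c
E
python3 -c "
from h import *
fine()"
```

```text
time_s: 17.15
position: [0.5505, 0.1395, 0.0433]
force: [-0.1, 3.5, 9.1]
tab [324, 194, 22, 20, 227] [0.589  0.1219 0.043 ] 0.0792 -26.29
ptr [303, 213, 21, 19, 227] [0.5747 0.131  0.052 ] 0.0624 -24.64
wrist left: 1.643049365890196
scene ptr [331, 182, 3, 6, 13] [332.15, 184.08] -26.89
scene tab [331, 188, 2, 7, 13] [331.46, 191.0] -29.56
```

About 2° left, so a last nudge and then lift off.

```bash
python3 -m handwheel '[{"tx":-0.0012, "ty":0.0009, "aperture":0}, {"tx":-0.0012, "ty":0.0009, "aperture":0}, {"tx":-0.0012, "ty":0.0009, "tz":-0.003, "aperture":0}, {"tx":-0.0012, "ty":0.0009, "tz":-0.01, "aperture":0}, {"tx":-0.0012, "ty":0.0009, "tz":-0.03, "aperture":0}, {"tx":-0.0012, "ty":0.0009, "tz":-0.03, "aperture":0}, {"tx":-0.0012, "ty":0.0009, "tz":-0.03, "aperture":0}]'|egrep 'time|pos|^force'; python3 - <<'E'
from h import *
w,c=fine()
a=cv2.resize(w["color"][180:260,260:380,::-1],(450,300),interpolation=cv2.INTER_CUBIC)
b=cv2.resize(c["color"][150:210,300:360,::-1],(300,300),interpolation=cv2.INTER_CUBIC)
cv2.imwrite("pics/f.png",np.hstack([a,b]))
E
```

```text
time_s: 17.95
position: [0.548, 0.1371, 0.0718]
force: [-0.4, 0.2, -0.1]
tab [318, 181, 19, 17, 176] [0.5891 0.1219 0.043 ] 0.0792 -26.26
ptr [300, 199, 19, 17, 182] [0.574  0.1295 0.052 ] 0.0624 -26.15
wrist left: 0.10990652446635352
scene ptr [331, 182, 3, 5, 11] [331.64, 184.0] -28.21
scene tab [331, 188, 2, 7, 12] [331.42, 190.75] -29.59
```

View pics/f.png

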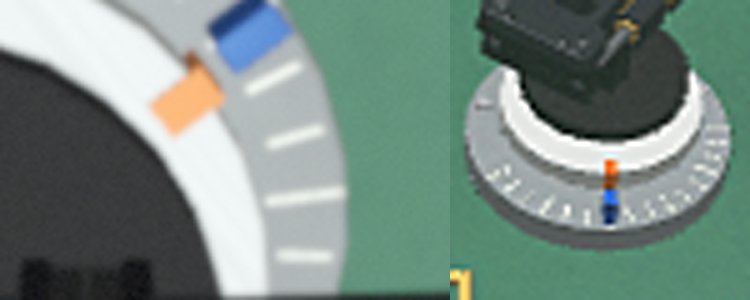

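In the wrist crop the orange stripe points straight at the blue tab, and in the scene crop it lies directly above it: aligned. Next I'll locate the button on the nearest pod by triangulating top and scene views.

```bash
python3 - <<'E'
from h import *
t=capture("top");c=capture("scene");pts=[]
for n,k,b in(("top",t,(295,195,330,232)),("scene",c,(235,208,262,232))):
    im=k["color"].astype(int);m=np.zeros(im.shape[:2]);x0,y0,x1,y1=b
    m[y0:y1,x0:x1]=((im[...,0]>100)&(im[...,0]>2*im[...,1]))[y0:y1,x0:x1]
    y,x=np.nonzero(m);print(n,x.mean(),y.mean(),len(x),x.min(),x.max(),y.min(),y.max());pts.append((x.mean(),y.mean()))
for z in(.045,.05,.055,.06,.065,.07):print(z,px2w(t,*pts[0],z).round(4),px2w(c,*pts[1],z).round(4))
s=bot.read_state();print(s["position"],s["tcp_rot"].round(4).tolist(),s["time_s"])
E
```

```text
top 311.78688524590166 212.86885245901638 61 308 316 209 217
scene 248.35211267605635 220.69014084507043 71 244 253 217 226
0.045 [ 0.5885 -0.1745  0.045 ] [ 0.5759 -0.17    0.045 ]
0.05 [ 0.5881 -0.1742  0.05  ] [ 0.5796 -0.1715  0.05  ]
0.055 [ 0.5877 -0.1738  0.055 ] [ 0.5832 -0.173   0.055 ]
0.06 [ 0.5873 -0.1735  0.06  ] [ 0.5868 -0.1746  0.06  ]
0.065 [ 0.5869 -0.1731  0.065 ] [ 0.5904 -0.1761  0.065 ]
0.07 [ 0.5865 -0.1728  0.07  ] [ 0.5941 -0.1776  0.07  ]
[0.5473913  0.13718132 0.07103828] [[0.9128, 0.4084, -0.0019], [0.4084, -0.9128, -0.0001], [-0.0018, -0.0006, -1.0]] 18.15
```

Button top at (0.5875, −0.174), z about 0.06. Up, across, and part way down.

```bash
python3 -m handwheel '[{"tz":-0.05, "aperture":0}, {"tz":-0.07, "aperture":0}, {"tx":-0.014, "ty":0.047, "tz":-0.07, "aperture":0}, {"tx":-0.028, "ty":0.094, "tz":-0.07, "aperture":0}, {"tx":-0.043, "ty":0.141, "tz":-0.07, "aperture":0}, {"tx":-0.057, "ty":0.188, "tz":-0.07, "aperture":0}, {"tx":-0.071, "ty":0.235, "tz":-0.07, "aperture":0}, {"tx":-0.085, "ty":0.281, "tz":-0.07, "aperture":0}, {"tx":-0.0908, "ty":0.3, "tz":-0.07, "aperture":0}, {"tx":-0.0908, "ty":0.3, "tz":-0.04, "aperture":0}, {"tx":-0.0908, "ty":0.3, "aperture":0}, {"tx":-0.0908, "ty":0.3, "tz":0.015, "aperture":0}, {"tx":-0.0908, "ty":0.3, "tz":0.015, "aperture":0}, {"tx":-0.0908, "ty":0.3, "tz":0.015, "aperture":0}, {"tx":-0.0908, "ty":0.3, "tz":0.015, "aperture":0}]'|egrep 'time|pos|^force'
python3 - <<'E'
from h import *
s=bot.read_state();w=capture("wrist");im=w["color"].astype(int)
m=((im[...,0]>100)&(im[...,0]>2*im[...,1])).astype(np.uint8)
n,l,st,ce=cv2.connectedComponentsWithStats(m)
for i in range(1,n):
    if st[i,4]>60: print(st[i],ce[i],wray(w,s,*ce[i],.06).round(4))
E
```

```text
time_s: 19.65
position: [0.5893, -0.1738, 0.0587]
force: [0.2, 0.1, -0.0]
[ 256  224   50   49 1231] [280.32168968 241.83103168] [ 0.5914 -0.1706  0.06  ]
[463 302  25  33 557] [474.96409336 317.84021544] [ 0.5926 -0.3444  0.06  ]
```

The tool is centred over the button to within a few mm. Descending under force guard.

```bash
python3 -m handwheel '[{"tz":0.01, "aperture":0}, {"tz":0.015, "aperture":0}, {"tz":0.017, "aperture":0}, {"tz":0.017, "aperture":0}, {"tz":0.017, "aperture":0}]'|egrep 'time|pos|^force'
```

```text
time_s: 20.2
position: [0.5878, -0.1736, 0.0398]
force: [-0.5, 0.2, 0.5]
```

```bash
python3 -m handwheel '[{"tz":0.002, "aperture":0}, {"tz":0.004, "aperture":0}, {"tz":0.004, "aperture":0}]'|egrep 'time|pos|^force'
```

```text
time_s: 20.5
position: [0.5876, -0.1735, 0.0356]
force: [-0.1, -0.6, 0.8]
```

```bash
python3 -m handwheel '[{"tz":0.002, "aperture":0}, {"tz":0.003, "aperture":0}, {"tz":0.003, "aperture":0}]'|egrep 'time|pos|^force'
```

```text
time_s: 20.8
position: [0.5879, -0.1736, 0.0331]
force: [-0.3, 1.0, 2.1]
```

Contact. Pressing on, 2 mm at a time.

```bash
python3 -m handwheel '[{"tz":0.002, "aperture":0}, {"tz":0.002, "aperture":0}, {"tz":0.002, "aperture":0}]'|egrep 'time|pos|^force'
```

```text
time_s: 21.1
position: [0.5879, -0.1737, 0.0312]
force: [-0.8, 0.5, 3.9]
```

```bash
python3 -m handwheel '[{"tz":0.002, "aperture":0}, {"tz":0.002, "aperture":0}, {"tz":0.002, "aperture":0}]'|egrep 'time|pos|^force'
```

```text
time_s: 21.4
position: [0.588, -0.1737, 0.0291]
force: [-1.3, 1.5, 3.7]
```

```bash
python3 -m handwheel '[{"tz":0.002, "aperture":0}, {"tz":0.002, "aperture":0}, {"tz":0.002, "aperture":0}]'|egrep 'time|pos|^force'
```

```text
time_s: 21.7
position: [0.588, -0.1737, 0.0289]
force: [-2.7, 0.8, 14.2]
```

Bottomed out at 14 N. Lift off and check.

```bash
python3 -m handwheel '[{"tz":-0.01, "aperture":0}, {"tz":-0.05, "aperture":0}, {"tz":-0.09, "aperture":0}, {"tz":-0.09, "aperture":0}, {"tz":-0.09, "aperture":0}]'|egrep 'time|pos|^force'
python3 - <<'E'
from h import *
c=capture("scene");hsv=cv2.cvtColor(c["color"],cv2.COLOR_RGB2HSV)
for nm,lo,hi,z in(("ptr",(4,110,120),(18,255,255),.05),("tab",(100,150,60),(122,255,255),.043)):
    for st,ce in blobs(hsv,lo,hi,4):
        d=px2w(c,*ce,z)[:2]-AX
        if np.hypot(*d)<.1: print(nm,ce,np.degrees(np.arctan2(d[1],d[0])).round(2))
print(bot.hand_in())
E
```

```text
time_s: 22.2
position: [0.5883, -0.1738, 0.1176]
force: [-0.4, 0.4, -0.1]
ptr [331.75, 184.08] -27.95
tab [331.5, 189.0] -29.07
tab [331.4, 192.8] -29.96
the job is handed in; nothing more can be done
None
```

I turned the wheel until the pointer was within about 1.5° (under 2 mm at the rim) of the blue tab by the cameras. I then let go, pressed the red button right down and released it, and handed the job in at about 22 s; no verdict came back.

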